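# Bed a gear carrier on its three seats

## Task

Lift the three-armed gear carrier off the bench by the square nut on its top and lower it gently onto the inspection stand, feeling its three ball feet into the cone, the groove and the flat pad; do not drop it. With all three feet home, push it straight down with about 10 N for a second to bed it, never loading the seats with more than 25 N, then let go and draw clear. Leave the hen, truck, canister and tweezers where they are.

Things in the scene. Friction and masses are not known exactly. Their poses are not given: they have to be found in the camera images.
- carrier: Gear carrier, 0.38 kg +-15 %: three-armed aluminium plate on three 12 mm steel ball feet, a 60 mm brass gear on its middle under a tall square steel nut. Origin on the nut's upright axis, level with the balls' undersides; x along the long arm, z up. Above the origin: plate 13 to 21 mm, gear 24 to 30, nut 30 to 64. The arms reach 59 mm out. It fits its seats one way only.
- nut_top (a point): Centre of the nut's top, 64 mm above the carrier's origin. The nut is 20 x 20 mm, 34 mm high, its flats facing the carrier's x and y: the place to grip.
- cone_foot (a point): Underside of the ball under the long arm, (48, 0) mm in the carrier's frame. It goes into the cone.
- groove_foot (a point): Underside of the ball at (-32, 38) mm in the carrier's frame. It goes into the groove.
- flat_foot (a point): Underside of the ball at (-32, -38) mm in the carrier's frame. It goes onto the flat pad.
- stand: Inspection stand, fixed. Grey base 18 mm thick, x -85 to 85, y -90 to 230 mm; lift block under a 136 x 116 mm black stage with three steel seats; column 253 mm high at (45, 195), camera turned away to +y. Origin at bench level under the middle of the seats, z up. With the carrier home its origin is straight above this one, its axes parallel to these, and it is level.
- home_lowest (a point): Where the carrier's origin is when home with the lift at its lowest: 67.5 mm above the stand's origin. The lift, and with it the seats, stands at some height 0 to 24 mm above this, different each time and NOT measured, so home is 67.5 to 91.5 mm above the bench: feel or look for it. The lift is stiff and does not yield.
- cone_seat (a point): On the axis of the cone, (48, 0) mm in the stand's frame, at its mouth with the lift at its lowest (72 mm above the bench). 27 mm round steel block with a 90 degree cone, 14 mm wide, 7 mm deep. Slippery ground steel (friction about 0.25), like all seats: a foot within about 4 mm slides in if the carrier is not held too stiffly.
- groove_seat (a point): Middle of the groove, (-32, 38) mm in the stand's frame, at its mouth with the lift at its lowest. Steel block, 30 mm long, with a 90 degree groove, 14 mm wide, 7 mm deep, that points at the cone. A foot that misses stands on the block's top, 4.5 mm too high, and the carrier leans.
- flat_seat (a point): Middle of the flat pad, (-32, -38) mm in the stand's frame, at its top with the lift at its lowest. 27 mm round steel pad, 4.5 mm lower than the tops of the cone and groove blocks. The load on the seats counts the carrier's own weight and, through the sloping flanks, is about 1.3 times the downward force: pushing with 10 N makes 13 to 18 N of it.
- canister: Bystander: aluminium screw-top canister with knurled lid, 68 mm wide, 90 mm tall. Origin under its centre.
- hen: Bystander: white enamelled tin hen, about 75 x 60 mm, 100 mm tall. Origin under its centre.
- truck: Bystander: red tin fire truck, 112 x 46 mm, 57 mm tall. Origin under its centre, length along x.
- tweezers: Bystander: steel tweezers lying flat, 130 mm long along x, 8 mm tall. Origin under its middle.

How it is judged:
By the outcome, as a careful person would: the job done as asked, in the order asked, and still so for the second after the job is handed in, with the robot touching nothing.
It also fails if it takes over 48 s, if anything falls off the work surface, if the arm or the gripper's body presses on something with over 40 N, if the wrist force passes 120 N, or if a joint passes its speed limit or range.

## Robot

A 6-joint arm with a two-finger parallel gripper is mounted at the origin on the work surface. World frame = base frame: x ahead of the robot, y to its left, z up, the work surface at z = 0. Lengths are in m, angles in rad, forces in N, time in s.
With the tool pointing down it reaches from about 0.325 to 0.9 m from the base axis. Payload 3.5 kg.
Tool frame: the origin (TCP) lies midway between the tips of the shut fingers; the grasp point (between the pads) lies behind it (env.tcp_to_grasp is the z of the grasp point in the tool frame, in m); z points along the fingers, x is the direction in which the jaws open and shut, and the axes are right-handed (so a half turn about z gives the same grasp; the last joint's range is limited). The gripper opens to 85 mm and grips with 20 to 120 N. Pads are 22 mm wide; open, the fingers measure 114 mm over their backs; the gripper's body (76 mm by 85 mm) begins 54 mm behind the grasp point. The pads swing forward as they close: fully open they stand 13 mm farther back than shut.
Start: joints at [1.16, 0.276, -0.026, 1.268, 0, 1.467], TCP at [0.189, 0.596, 0.206] pointing down, gripper open.
Joint ranges: [-3.12, 3.12], [-0.85, 1.88], [-1.08, 1.24], [-1.95, 2.15], [-1.57, 1.53], [-3.14, 3.14]. Speed limits (rad/s): [2.57, 2.57, 3.14, 3.14, 3.14, 3.14].

## Interface

Orientations are given as a unit quaternion [w, x, y, z].
In Python, from cell import env gives the robot as it stands.
- The arm moves only by the tool servo_tool, never from a script. Its argument "series" is a list that holds one entry, the list of rows, each a list of 4 numbers: the shift along the tool's x, y, z in mm, then the turn about the tool's z in rad. A call has 1 to 20 rows; each row is the pose to reach, as a shift and turn from the pose measured when the call began, along the tool's axes at that moment; what a row does not reach only later rows make up. A row lasts 1/8 s, in which the tool goes at most 62.5 mm and 10.7 degrees, less where a joint would pass 70% of its speed; a pose out of reach is approached as far as the arm can. A call with a gripper value outside its range is refused whole. "gripper" is the gripper command: -1 is fully open, 1 is shut, values between are in proportion, set as the call begins (left out, the last holds). The fingers move at their own pace and stop on an object; "squeeze" is the grip in N (left out, the last holds). Time passes only in rows, so rows that repeat a pose let the fingers close. It gives the time, the measured TCP pose, the force and the opening at its end, in the units of the state.
- env.sense(): the state, without advancing time (a new reading comes with each control period).
- env.get_image(name): name is "scene" or "top" or "wrist"; returns (picture, depth): 420x560x3 uint8, red, green, blue; 420x560 float32, m along the optical axis (not along the pixel's ray), 0 where there is no reading.
- env.calibration(name): a dict with "fx", "fy", "cx", "cy" (pixels), "R" (3x3) and "t" (3): a world point X has camera coordinates R X + t. Camera axes: x right, y down, z forward; pixel columns grow to the right and rows downward; lengths in m; the calibration is good to about 2 mm. A picture is of the moment at which its call begins: read the wrist's pose just before it. calibration takes no time and is no camera call; for the wrist camera it gives the pose at the moment of the call.
- env.job_done(): hands the job in, once; it reports no verdict.
The state is a dict: "time": time; "joint_positions": joint angles; "qd": joint speeds; "effort": joint torques, N m; "position": TCP position; "tool_rot": TCP orientation; "ft_force": force on the tool from outside, world axes, zero at the start; "moment": the same for the moment, N m; "gripper_width": opening from 0.0 (shut) to 1.0 (fully open).
Only numpy, scipy, OpenCV 4.12 (cv2) and the standard library are available. Lean on these libraries where they do the work, as an engineer would, in place of code of your own. Each camera call takes 0.05 s, during which the arm holds its last target. There are 200 camera calls.

## Working session

There is one attempt and no reset: what is moved stays moved. The work goes in short steps, Python scripts to look and compute and a tool call to move; the robot and the scene stay as the last step left them, time stands still between calls to the robot, and variables do not carry over. Pictures are saved under pics/ and viewed, about 8 in all and at most 12, crops included, and the job is handed in when it is done.

Besides the shell and the picture viewer there is one more tool, called after "Request:" as name(argument=value, ...), one argument or row to a line, values as JSON. servo_tool: Moves the arm, as the interface text tells. Its arguments: {"type":"object","properties":{"series":{"type":"array"},"gripper":{"type":"number"},"squeeze":{"type":"number"}},"required":["series"]}

```bash
mkdir -p pics; cat > h.py <<'E'
import numpy as np, cv2
from cell import env
def snap(n,f):
    c=env.calibration(n); p,d=env.get_image(n)
    cv2.imwrite(f'pics/{f}.png',p[:,:,::-1]); np.savez(f'pics/{f}.npz',p=p,d=d,**{k:np.array(c[k]) for k in c})
    return p,d,c
def cloud(d,c):
    v,u=np.indices(d.shape); P=np.stack([(u-c['cx'])/c['fx']*d,(v-c['cy'])/c['fy']*d,d],-1)
    return (P-np.array(c['t']))@np.array(c['R'])
E
python3 - <<'E'
from h import *
s=env.sense(); print(s, env.tcp_to_grasp)
a=snap('top','top0');b=snap('scene','scene0')
for f in('top0','scene0'):
    print(f, env.calibration(f[:-1]))
E
```

```text
{'time': 0.0, 'joint_positions': array([ 1.15959429e+00,  2.77117008e-01, -2.78898948e-02,  1.26800077e+00,
        8.18651133e-06,  1.46740004e+00]), 'qd': array([ 0.00195135,  0.00068613,  0.00115641,  0.0010487 , -0.00025765,
        0.00018086]), 'effort': array([ 9.40607242e-04, -4.45506263e+01,  2.95202672e+01,  1.61323190e-02,
        6.32061997e-06, -1.63799363e-06]), 'position': array([0.18902377, 0.59485292, 0.20506545]), 'tool_rot': array([ 5.53603178e-04,  8.07145175e-01,  5.90351967e-01, -9.57103759e-04]), 'ft_force': array([-0.14071181,  0.07404887, -0.24227587]), 'moment': array([0.00846056, 0.01048077, 0.00963911]), 'gripper_width': 1.0016998809124547} -0.0187
top0 {'fx': 511.89517870639656, 'fy': 511.89517870639656, 'cx': 287.6458531384395, 'cy': 213.915668006138, 'R': array([[-0.01253374, -0.99980205, -0.01545216],
       [-0.98056917,  0.01531529, -0.19557492],
       [ 0.19577286,  0.01270062, -0.98056702]]), 't': array([-0.13077256,  0.53312632,  1.00824072])}
scene0 {'fx': 423.3563620678116, 'fy': 423.3563620678116, 'cx': 276.0732862990331, 'cy': 209.9015168885437, 'R': array([[-0.85629935,  0.51642598, -0.00745821],
       [ 0.42649925,  0.69889775, -0.57414312],
       [-0.29128989, -0.49481931, -0.81872098]]), 't': array([ 0.56162512, -0.08509997,  1.06012168])}
```

View pics/top0.png

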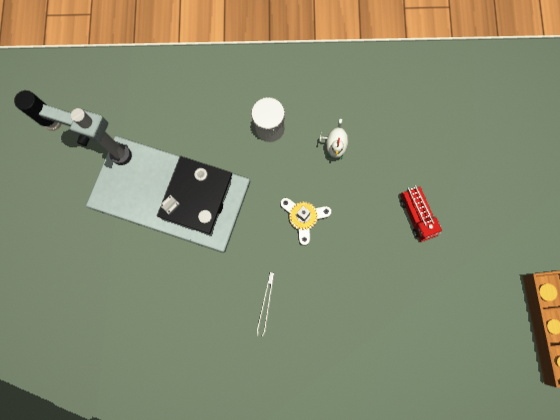

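View pics/scene0.png

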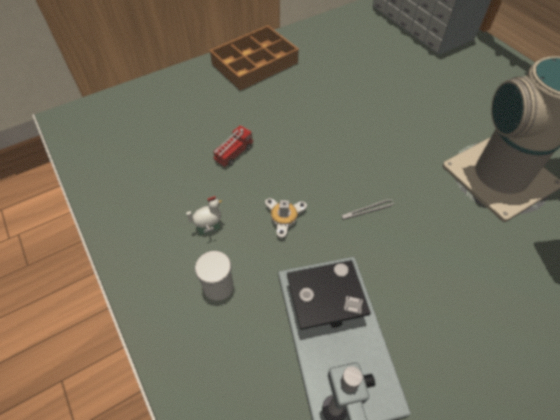

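The top view shows the carrier at about (304,215) with arm ends near (287,204), (326,212), (304,239). The stage is at about (195,195), with seats at (201,174), (170,204) and (205,216). Next I'll measure these from depth.

```bash
python3 - <<'E'
from h import *
for f in('top0','scene0'):
    z=np.load(f'pics/{f}.npz'); P=cloud(z['d'],z)
    px=dict(top0=dict(hub=(304,215),c=(195,195)),scene0=dict(hub=(285,212),c=(327,293)))[f]
    h=P[px['hub'][1],px['hub'][0]]; print(f,'hub',h)
    m=(np.linalg.norm(P[...,:2]-h[:2],axis=-1)<.09)
    t=m&(P[...,2]>.05); print('nut top',t.sum(),P[t].mean(0) if t.any() else '')
    if t.any(): h=P[t].mean(0)
    a=m&(P[...,2]>.01)&(P[...,2]<.028); Q=P[a]-h; r=np.hypot(Q[:,0],Q[:,1]); Q=Q[(r>.036)&(r<.065)]
    A=np.degrees(np.arctan2(Q[:,1],Q[:,0])); H,_=np.histogram(A,36,(-180,180)); print(H)
    c=P[px['c'][1],px['c'][0]]; print('stage',c)
    m=(np.linalg.norm(P[...,:2]-c[:2],axis=-1)<.1)&(P[...,2]>.045)
    zz=P[m][:,2]; H,e=np.histogram(zz,np.arange(.045,.11,.002)); print(dict(zip(np.round(e[:-1],3).tolist(),H.tolist())))
ims=[]
a=cv2.imread('pics/top0.png'); b=cv2.imread('pics/scene0.png')
o=np.vstack([np.hstack([cv2.resize(a[185:255,265:345],(400,300),interpolation=3) if 0 else cv2.resize(a[180:255,254:354],(400,300),interpolation=2),cv2.resize(a[150:240,145:265],(400,300),interpolation=2)]),
 np.hstack([cv2.resize(b[180:255,234:334],(400,300),interpolation=2),cv2.resize(b[250:340,270:390],(400,300),interpolation=2)])])
cv2.imwrite('pics/crop0.png',o)
E
```

```text
top0 hub [ 0.52553849 -0.1717706   0.06625255]
nut top 107 [ 0.53200473 -0.1703589   0.06267205]
[40 17  0  0  0  0  0  0  7 40 39 27  0  0  0  0  0  0  0  0  0 12 35 38
 17  0  0  0  0  0  0  0  0  0 10 41]
stage [0.57033716 0.0515215  0.06931237]
{0.045: 2, 0.047: 0, 0.049: 0, 0.051: 0, 0.053: 0, 0.055: 2, 0.057: 10, 0.059: 10, 0.061: 18, 0.063: 77, 0.065: 504, 0.067: 1150, 0.069: 1044, 0.071: 393, 0.073: 144, 0.075: 119, 0.077: 88, 0.079: 82, 0.081: 15, 0.083: 5, 0.085: 0, 0.087: 0, 0.089: 0, 0.091: 0, 0.093: 0, 0.095: 0, 0.097: 0, 0.099: 0, 0.101: 0, 0.103: 0, 0.105: 0, 0.107: 0}
scene0 hub [ 0.53494052 -0.16119491  0.0447569 ]
nut top 99 [ 0.53204984 -0.16879284  0.06106687]
[33 21  2  0  0  0  0  0  9 30 35 14  0  0  0  0  0  0  0  0  0  9 29 32
 14  0  0  0  0  0  0  0  0  0  3 34]
stage [0.57460439 0.05479121 0.06857335]
{0.045: 2, 0.047: 1, 0.049: 0, 0.051: 0, 0.053: 0, 0.055: 1, 0.057: 13, 0.059: 26, 0.061: 33, 0.063: 44, 0.065: 306, 0.067: 1665, 0.069: 1373, 0.071: 188, 0.073: 138, 0.075: 113, 0.077: 150, 0.079: 79, 0.081: 8, 0.083: 0, 0.085: 0, 0.087: 0, 0.089: 0, 0.091: 0, 0.093: 0, 0.095: 0, 0.097: 0, 0.099: 0, 0.101: 0, 0.103: 0, 0.105: 0, 0.107: 0}
```

View pics/crop0.png

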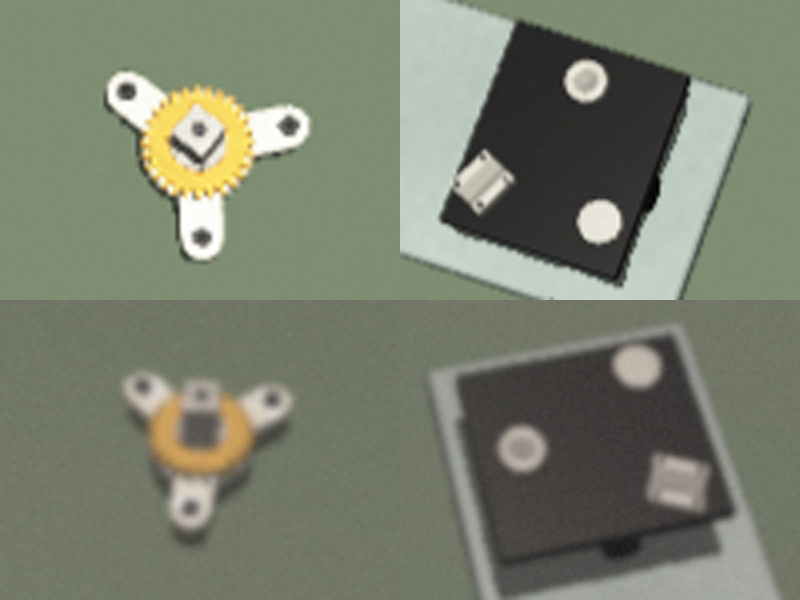

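```bash
cat >> h.py <<'E'
def ray(c,uv,z):
    R=np.array(c['R']);t=np.array(c['t']); o=-R.T@t
    d=R.T@np.array([(uv[0]-c['cx'])/c['fx'],(uv[1]-c['cy'])/c['fy'],1]); return (o+d*(z-o[2])/d[2])[:2]
def fit(M,W):
    M=np.array(M,float);W=np.array(W); a=M-M.mean(0);b=W-W.mean(0)
    th=np.arctan2((a[:,0]*b[:,1]-a[:,1]*b[:,0]).sum(),(a*b).sum()); R=np.array([[np.cos(th),-np.sin(th)],[np.sin(th),np.cos(th)]])
    t=W.mean(0)-R@M.mean(0); return t,np.degrees(th),np.linalg.norm(W-(M@R.T+t),axis=1)*1e3
F=np.array([(48,0),(-32,38),(-32,-38)])*1e-3
E
python3 - <<'E'
from h import *
spec={'top0':(((254,180),4,[(126,92),(202,237),(289,125)]),((145,150),10/3,[(186,81),(83,182),(198,221)])),
 'scene0':(((234,180),4,[(190,208),(273,99),(142,85)]),((270,250),10/3,[(122,148),(278,181),(237,67)]))}
# carrier order: cone, groove(+130), flat(-130)
for f,(a,b) in spec.items():
    z=np.load(f'pics/{f}.npz'); P=cloud(z['d'],z)
    g=lambda o,s,p:(o[0]+(p[0]+.5)/s-.5,o[1]+(p[1]+.5)/s-.5)
    C=[ray(z,g(a[0],a[1],p),.022) for p in a[2]]; print(f,'dots',np.round(C,4).tolist())
    print('  carrier',fit(F,C))
    uv=[g(b[0],b[1],p) for p in b[2]]
    zs=[np.median(P[int(v)-1:int(v)+3,int(u)-1:int(u)+3,2]) for u,v in uv]; print('  seat z',zs)
    # rim z for cone block
    S=[ray(z,p,h) for p,h in zip(uv,(.080,.080,.0755))]; print('  stand',fit(F,S))
    t,th,_=fit(F,S);th=np.radians(th);R=np.array([[np.cos(th),-np.sin(th)],[np.sin(th),np.cos(th)]])
    D=(P[...,:2]-t)@R
    for n,p in zip('cgf',F):
        r=np.linalg.norm(D-p,axis=-1); 
        m=((r>.0085)&(r<.012)) if n!='f' else r<.010
        q=P[m&(P[...,2]>.066)][:,2]; print('   ',n,len(q),np.percentile(q,[25,50,75]).round(4))
    m=(np.linalg.norm(D-[.02,-.03],axis=-1)<.015); print('   stage',np.median(P[m][:,2]))
    m=(abs(D[...,0])<.06)&(D[...,1]>.08)&(D[...,1]<.13);print('   base(18)',np.median(P[m][:,2]))
    m=(abs(D[...,0]-.15)<.02)&(abs(D[...,1])<.05);print('   bench',np.median(P[m][:,2]))
E
```

```text
top0 dots [[0.5619, -0.1328], [0.483, -0.1719], [0.5425, -0.2194]]
  carrier (array([ 0.53240088, -0.17050717]), np.float64(51.76903707752712), array([0.24635947, 0.28729186, 0.20744776]))
  seat z [np.float64(0.07451273668978438), np.float64(0.07416320693591043), np.float64(0.07526764643937206)]
  stand (array([0.56708744, 0.0551696 ]), np.float64(-19.447580106390497), array([0.39229423, 0.95314   , 1.1131627 ]))
    c 66 [0.0766 0.078  0.0791]
    g 64 [0.0747 0.077  0.0791]
    f 77 [0.0732 0.0746 0.0756]
   stage 0.06879593387334598
   base(18) 0.018068680997341175
   bench 4.5300994345809945e-05
scene0 dots [[0.5619, -0.1337], [0.4814, -0.1724], [0.5415, -0.2209]]
  carrier (array([ 0.5316166 , -0.17151853]), np.float64(51.211467985139336), array([0.45018887, 0.5630674 , 0.72245784]))
  seat z [np.float64(0.07462261521497712), np.float64(0.0738947516211487), np.float64(0.07421018092147179)]
  stand (array([0.56785313, 0.05561061]), np.float64(-19.02790623652574), array([0.28029667, 0.69362514, 0.87928362]))
    c 69 [0.0761 0.0779 0.0788]
    g 77 [0.0745 0.0773 0.0787]
    f 75 [0.0737 0.0745 0.0756]
   stage 0.06872580191912758
   base(18) 0.017954236924164667
   bench -0.00022957434311151974
```

```bash
cat >> h.py <<'E'
from scipy.spatial.transform import Rotation as Ro
def go(x,y,z,yaw):
    s=env.sense(); q=s['tool_rot']; R=Ro.from_quat([q[1],q[2],q[3],q[0]]).as_matrix()
    cy=np.degrees(np.arctan2(R[1,0],R[0,0])); d=(cy-yaw+180)%360-180
    print('t',round(s['time'],2),'pos',s['position'].round(4),'yaw',round(cy,2),'tilt z',R[:,2].round(4),'F',s['ft_force'].round(2),'M',s['moment'].round(3),'w',round(s['gripper_width'],3))
    print('shift mm',(R.T@(np.array([x,y,z])-s['position'])*1e3).round(2),'turn',round(np.radians(d),4))
E
python3 -c "
from h import *
go(.532,-.171,.17,51.5)"
```

```text
t 0.1 pos [0.1891 0.5949 0.2052] yaw 72.37 tilt z [-8.0e-04 -1.9e-03 -1.0e+00] F [0.25 0.14 0.32] M [ 0.007 -0.011 -0.008] w 0.996
shift mm [-625.97  558.86   36.32] turn 0.3642
```

Request:
servo_tool(
  series=[
    [[-626,559,36,0.364],[-626,559,36,0.364],[-626,559,36,0.364],[-626,559,36,0.364],[-626,559,36,0.364],[-626,559,36,0.364],[-626,559,36,0.364],[-626,559,36,0.364],[-626,559,36,0.364],[-626,559,36,0.364],[-626,559,36,0.364],[-626,559,36,0.364],[-626,559,36,0.364],[-626,559,36,0.364],[-626,559,36,0.364],[-626,559,36,0.364]],
  ],
  gripper=-0.2,
  squeeze=40,
)

```text
time: 2.1
position: [0.5311, -0.1697, 0.1699]
tool_rot: [-0.0, 0.9, 0.435, -0.001]
ft_force: [-0.0, 0.2, -0.9]
gripper_width: 0.604
```

```bash
python3 - <<'E'
from h import *
snap('wrist','w1'); print(env.calibration('wrist')['fx'])
go(.532,-.171,.038,51.5)
E
```

```text
317.792924375567
t 2.15 pos [ 0.5312 -0.1695  0.1701] yaw 51.59 tilt z [-2.e-03 -8.e-04 -1.e+00] F [-0.18  0.36  0.25] M [ 0.005 -0.005  0.031] w 0.6
shift mm [ -0.43   1.75 132.09] turn 0.0016
```

View pics/w1.png

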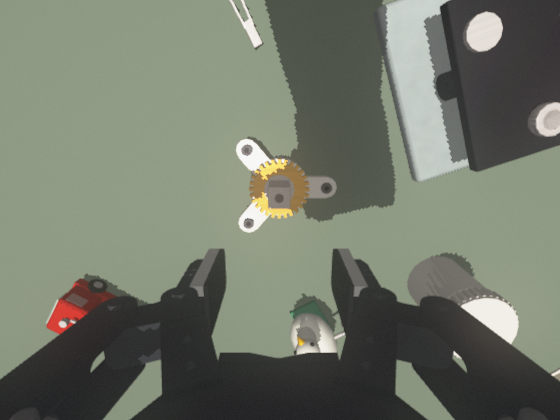

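The wrist view shows the carrier's screw dots at (326,188), (246,149) and (249,223). The long arm points right and the hen is well clear.

```bash
python3 - <<'E'
from h import *
z=np.load('pics/w1.npz')
C=[ray(z,p,.0215) for p in [(326,188),(246,149),(249,223)]]; print(fit(F,C))
C=[ray(z,p,.064) for p in [(279,198)]]; print('nut dot',C)
E
```

```text
(array([ 0.53089206, -0.16989483]), np.float64(51.53623920458894), array([0.56461166, 0.70983511, 0.66469729]))
nut dot [array([ 0.53092749, -0.16987356])]
```

Request:
servo_tool(
  series=[
    [[0,0.5,40,0],[0,0.5,80,0],[0,0.5,110,0],[0,0.5,125,0],[0,0.5,132,0],[0,0.5,132,0]],
  ],
)

```text
time: 2.9
position: [0.5317, -0.1697, 0.0386]
tool_rot: [0.0, 0.9, 0.435, -0.001]
ft_force: [0.5, 0.2, 0.1]
gripper_width: 0.596
```

Request:
servo_tool(
  series=[
    [[0,0,0,0],[0,0,0,0],[0,0,0,0],[0,0,0,0],[0,0,0,0],[0,0,0,0]],
  ],
  gripper=1,
  squeeze=40,
)

```text
time: 3.65
position: [0.5318, -0.1698, 0.0387]
tool_rot: [0.0, 0.9, 0.435, -0.001]
ft_force: [-0.6, 0.3, 1.1]
gripper_width: -0.001
```

```bash
python3 -c "
from h import *
go(.5674,.0554,.2,-19.2)"
```

```text
t 3.65 pos [ 0.5318 -0.1698  0.0387] yaw 51.62 tilt z [-0.0012 -0.0012 -1.    ] F [-0.6   0.28  1.11] M [ 0.002 -0.015 -0.041] w -0.001
shift mm [ 198.35 -111.89 -161.59] turn 1.236
```

The fingers shut completely, so the nut isn't between them. I'll look before moving again.

```bash
python3 - <<'E'
from h import *
a=snap('wrist','w2')[0]; b,d,c=snap('scene','s2'); t,dt,ct=snap('top','t2')
o=np.hstack([a,cv2.resize(b[150:300,200:360],(448,420),interpolation=2)])
cv2.imwrite('pics/c2.png',cv2.resize(o,None,fx=.79,fy=.79)[:,:,::-1])
print(env.sense()['gripper_width'])
E
```

```text
0.001179492622896904
```

View pics/c2.png

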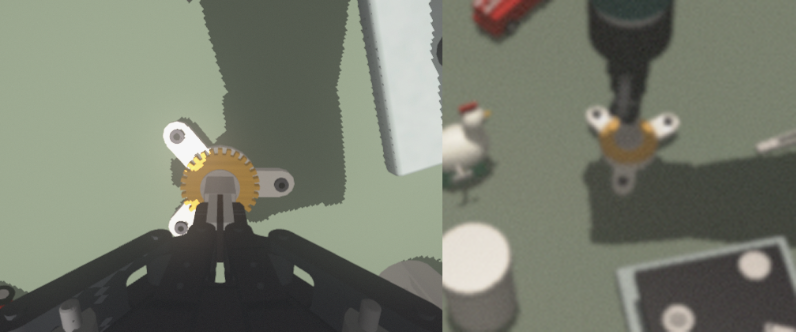

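```bash
python3 - <<'E'
from h import *
z=np.load('pics/w2.npz')
C=[ray(z,np.array(p)/.79,.0215) for p in [(282,184),(177,136),(181,228)]]; print(fit(F,C))
P=cloud(z['d'],z)
for f in('w2','t2','s2'):
    z=np.load(f'pics/{f}.npz');P=cloud(z['d'],z); m=(np.linalg.norm(P[...,:2]-[.531,-.17],axis=-1)<.033)
    g=m&(P[...,2]>.026)&(P[...,2]<.034); n=m&(P[...,2]>.04)&(P[...,2]<.068)
    print(f,'gear',g.sum(),P[g].mean(0),'40-68',n.sum(),P[n].mean(0),P[n].min(0),P[n].max(0))
t=np.load('pics/t2.npz')['p']; cv2.imwrite('pics/c3.png',np.hstack([cv2.resize(t[180:255,254:354],(400,300),interpolation=2),cv2.resize(np.load('pics/w2.npz')['p'][180:330,180:380],(400,300),interpolation=2)])[:,:,::-1])
E
```

```text
(array([ 0.53114847, -0.16978338]), np.float64(51.7305461856817), array([0.32823768, 0.18840785, 0.51047596]))
w2 gear 4270 [ 0.52449326 -0.16485666  0.02874331] 40-68 787 [ 0.52344143 -0.16408598  0.05460474] [ 0.51719484 -0.17528717  0.04003741] [ 0.53361044 -0.15617531  0.06798777]<stdin>:8: RuntimeWarning: Mean of empty slice.
  ret = um.true_divide(
Traceback (most recent call last):
ValueError: zero-size array to reduction operation minimum which has no identity
```

```bash
python3 - <<'E'
from h import *
w=np.load('pics/w2.npz'); P=cloud(w['d'],w); s=env.sense(); q=s['tool_rot']; R=Ro.from_quat([q[1],q[2],q[3],q[0]]).as_matrix()
T=(P-s['position'])@R*1e3
for v in range(215,345,8): print(v,[tuple(T[v,u].round().astype(int).tolist()) for u in (255,265,272,279,286,293,303)])
cv2.imwrite('pics/c3.png',cv2.resize(w['p'][180:360,160:400],(800,600),interpolation=2)[:,:,::-1])
E
```

```text
215 [(-14, -15, 10), (-8, -15, 9), (-4, -15, 8), (0, -15, 7), (4, -15, 10), (8, -15, 10), (14, -14, 11)]
223 [(-14, -10, 10), (-8, -11, 6), (-4, -10, 8), (0, -10, 8), (4, -10, 8), (8, -10, 9), (14, -10, 10)]
231 [(-14, -5, 8), (-8, -10, -5), (-4, -10, -5), (0, -10, -5), (4, -11, -6), (7, -10, -5), (14, -5, 10)]
239 [(-14, 0, 9), (-7, -10, -16), (-4, -10, -17), (0, -11, -17), (3, -11, -17), (7, -10, -17), (14, 0, 10)]
247 [(-15, 5, 8), (-7, -12, -31), (-4, -12, -31), (0, -12, -30), (3, -12, -30), (7, -9, -23), (14, 6, 10)]
255 [(-15, 11, 10), (-6, -12, -39), (-3, -12, -39), (0, -12, -39), (3, -12, -39), (6, -12, -39), (14, 11, 10)]
263 [(-11, -8, -38), (-6, -12, -47), (-3, -12, -47), (0, -12, -47), (3, -12, -46), (5, -12, -46), (10, -8, -39)]
271 [(-10, -8, -46), (-6, -12, -54), (-3, -12, -54), (0, -12, -54), (2, -11, -52), (5, -12, -54), (10, -8, -46)]
279 [(-10, -8, -53), (-6, -12, -60), (-3, -12, -60), (0, -12, -60), (2, -12, -61), (5, -12, -60), (9, -8, -53)]
287 [(-9, -14, -69), (-5, -13, -67), (-3, -13, -67), (0, -9, -61), (2, -13, -67), (4, -13, -68), (8, -14, -70)]
295 [(-8, -13, -73), (-5, -12, -72), (-3, -11, -70), (0, -6, -61), (2, -12, -72), (4, -13, -73), (8, -13, -72)]
303 [(-8, -13, -77), (-5, -12, -76), (-3, -9, -72), (0, -3, -62), (2, -11, -75), (4, -12, -77), (7, -13, -78)]
311 [(-8, -13, -81), (-5, -12, -81), (-3, -6, -71), (0, 1, -61), (2, -6, -72), (4, -13, -81), (7, -12, -80)]
319 [(-7, -17, -92), (-4, -16, -90), (-3, -2, -71), (0, 4, -61), (2, -2, -71), (3, -17, -91), (6, -17, -92)]
327 [(-7, -18, -96), (-4, -13, -90), (-3, 0, -72), (0, 9, -61), (2, 0, -72), (3, -15, -92), (6, -18, -96)]
335 [(-6, -18, -99), (-4, -11, -90), (-3, 4, -71), (0, 91, 39), (2, 3, -73), (4, -11, -90), (6, -17, -98)]
343 [(-6, -18, -102), (-4, -9, -91), (-3, 6, -72), (0, 99, 41), (2, 6, -73), (3, -9, -92), (5, -17, -101)]
```

View pics/c3.png

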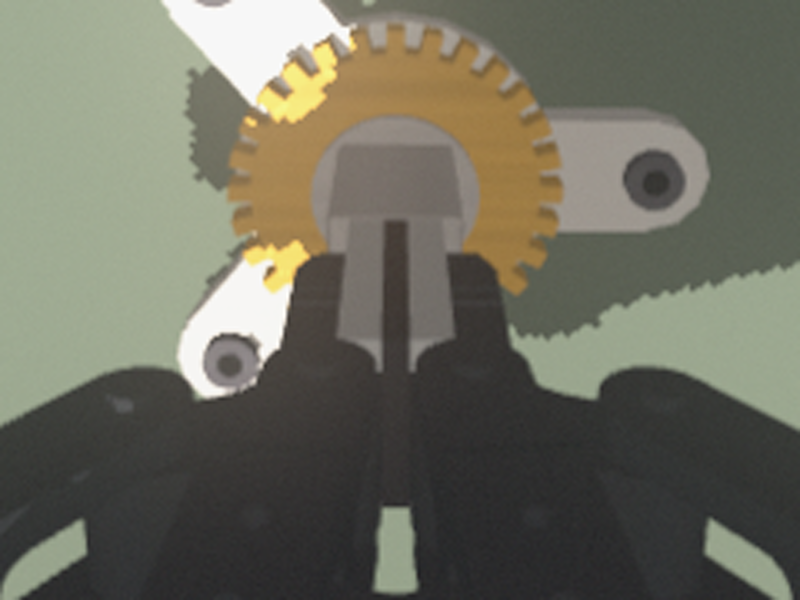

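The fingers closed just above the nut: it is visible in front of and below the tips, while the reported TCP is 25 mm lower. I'll check where the tips lie in the tool frame.

```bash
python3 - <<'E'
from h import *
for f,pos,q in (('w1',[.5312,-.1695,.1701],None),('w2',None,None)):
    w=np.load(f'pics/{f}.npz'); P=cloud(w['d'],w); s=env.sense(); q=s['tool_rot']; R=Ro.from_quat([q[1],q[2],q[3],q[0]]).as_matrix()
    T=(P-(s['position'] if pos is None else np.array(pos)))@R*1e3
    m=(abs(T[...,0])<62)&(abs(T[...,1])<14)&(T[...,2]<(15 if f=='w1' else -18))&(w['d']>0)
    print(f,'max tool z of fingers',np.percentile(T[m][:,2],[95,98,99.5,100]).round(1))
    for v in range(236,276,3) if f=='w1' else range(236,254,2): print(v,[tuple(T[v,u].round().astype(int).tolist()) for u in ((200,210,215,220,345,355) if f=='w1' else (262,266,270,274,284,288,292))])
print(env.sense()['effort'].round(2), env.sense()['gripper_width'],env.tcp_to_grasp)
E
```

```text
w1 max tool z of fingers [-51.  -39.7 -32.2 -26.4]
236 [(-90, 61, 171), (-79, 61, 171), (-73, 61, 171), (-67, 61, 171), (75, 62, 172), (86, 62, 171)]
239 [(-90, 65, 171), (-79, 65, 171), (-73, 65, 171), (-67, 65, 172), (75, 65, 170), (86, 65, 171)]
242 [(-90, 69, 171), (-79, 69, 172), (-73, 69, 171), (-68, 70, 173), (75, 69, 171), (87, 69, 172)]
245 [(-91, 73, 172), (-79, 73, 172), (-74, 73, 172), (-68, 72, 171), (76, 73, 172), (87, 73, 173)]
248 [(-91, 76, 171), (-32, -12, -31), (-30, -11, -30), (-28, -12, -31), (30, -12, -31), (87, 77, 172)]
251 [(-92, 80, 172), (-32, -12, -35), (-29, -12, -35), (-27, -12, -34), (29, -12, -34), (88, 81, 172)]
254 [(-92, 84, 171), (-31, -12, -38), (-29, -12, -38), (-27, -12, -37), (28, -12, -38), (88, 84, 171)]
257 [(-92, 88, 172), (-30, -12, -41), (-28, -12, -42), (-26, -11, -39), (28, -12, -41), (88, 88, 171)]
260 [(-36, -7, -34), (-30, -12, -44), (-27, -12, -45), (-26, -10, -39), (27, -12, -45), (34, -8, -36)]
263 [(-36, -7, -38), (-29, -12, -47), (-27, -11, -46), (-26, -8, -40), (27, -12, -47), (31, -12, -46)]
266 [(-33, -11, -48), (-29, -12, -4
[... 849 characters left out ...]
, -21), (4, -10, -21), (6, -11, -21)]
244 [(-9, -10, -23), (-7, -10, -23), (-5, -11, -24), (-3, -10, -23), (2, -10, -22), (4, -10, -23), (6, -10, -23)]
246 [(-9, -9, -23), (-6, -12, -29), (-5, -12, -30), (-3, -12, -29), (2, -12, -29), (4, -12, -29), (6, -12, -30)]
248 [(-9, -9, -24), (-6, -12, -32), (-4, -12, -31), (-3, -12, -32), (2, -12, -31), (4, -12, -32), (6, -11, -30)]
250 [(-9, -8, -24), (-6, -12, -34), (-4, -12, -33), (-3, -12, -34), (2, -12, -34), (4, -12, -34), (6, -12, -34)]
252 [(-9, -7, -25), (-6, -12, -36), (-4, -12, -36), (-3, -12, -35), (2, -12, -36), (4, -12, -36), (5, -12, -36)]
[ 6.000e-02 -4.025e+01  2.409e+01 -3.000e-02  3.000e-02 -0.000e+00] 0.001179492622896904 -0.0187
```

The tips really sit about 28 mm behind the reported TCP; this is a robot-side offset, because the camera and bench agree. I'll open, go 28 mm lower and grip.

Request:
servo_tool(
  series=[
    [[0,0,0,0],[0,0,0,0],[0,0,0,0],[0,0,0,0],[0,0,10,0],[0,0,20,0],[0,0,28,0],[0,0,28,0]],
  ],
  gripper=-0.2,
)

```text
time: 4.8
position: [0.5307, -0.1693, 0.0095]
tool_rot: [-0.001, 0.9, 0.435, -0.002]
ft_force: [0.4, -0.0, -0.2]
gripper_width: 0.599
```

Request:
servo_tool(
  series=[
    [[0,0,0,0],[0,0,0,0],[0,0,0,0],[0,0,0,0],[0,0,0,0],[0,0,0,0]],
  ],
  gripper=1,
  squeeze=40,
)

```text
time: 5.55
position: [0.5309, -0.1695, 0.0097]
tool_rot: [-0.0, 0.9, 0.435, -0.001]
ft_force: [1.1, -0.1, 0.2]
gripper_width: 0.228
```

```bash
python3 -c "
from h import *
go(.5674,.0554,.160,-19.2)"
```

```text
t 5.55 pos [ 0.5309 -0.1695  0.0097] yaw 51.62 tilt z [-3.e-03 -5.e-04 -1.e+00] F [ 1.05 -0.08  0.19] M [ 0.038 -0.094  0.009] w 0.228
shift mm [ 198.57 -111.32 -150.51] turn 1.236
```

Request:
servo_tool(
  series=[
    [[0,0,-4,0],[0,0,-12,0],[0,0,-25,0],[0,0,-45,0],[0,0,-70,0],[0,0,-95,0],[0,0,-118,0],[0,0,-135,0],[0,0,-145,0],[0,0,-145,0]],
  ],
)

```text
time: 6.8
position: [0.5318, -0.1696, 0.1554]
tool_rot: [0.0, 0.9, 0.435, -0.001]
ft_force: [0.6, -1.0, -3.4]
gripper_width: 0.224
```

```bash
python3 -c "
from h import *
go(.5674,.0554,.160,-19.2)"
```

```text
t 6.8 pos [ 0.5318 -0.1696  0.1554] yaw 51.62 tilt z [-0.0018 -0.001  -1.    ] F [ 0.56 -1.03 -3.38] M [-0.008 -0.014  0.012] w 0.224
shift mm [ 198.44 -111.78   -4.93] turn 1.236
```

Request:
servo_tool(
  series=[
    [[6,-3,-1,0.03],[24,-13,-2,0.14],[48,-27,-3,0.29],[74,-42,-4,0.46],[102,-57,-5,0.63],[130,-73,-5,0.8],[154,-87,-5,0.96],[174,-98,-5,1.08],[188,-106,-5,1.17],[196,-110,-5,1.22],[198,-112,-5,1.236],[198,-112,-5,1.236]],
  ],
)

```text
time: 8.3
position: [0.5663, 0.0551, 0.1593]
tool_rot: [0.001, 0.986, -0.166, -0.002]
ft_force: [0.4, 0.2, -3.6]
gripper_width: 0.225
```

```bash
python3 - <<'E'
from h import *
go(.5674,.0554,.100,-19.2)
p=snap('wrist','w4')[0]; t=snap('top','t4')[0]; s=snap('scene','s4')[0]
o=np.vstack([np.hstack([p[:300,80:480],cv2.resize(t[150:240,145:265],(400,300),interpolation=2)]),np.hstack([cv2.resize(s[230:350,250:410],(400,300),interpolation=2),np.zeros((300,400,3),np.uint8)])])
cv2.imwrite('pics/c4.png',o[:,:,::-1])
E
```

```text
t 8.3 pos [0.5663 0.0551 0.1593] yaw -19.16 tilt z [-0.0034 -0.0012 -1.    ] F [ 0.41  0.17 -3.57] M [ 0.006 -0.056  0.023] w 0.225
shift mm [ 1.15 -0.79 59.26] turn 0.0006
```

View pics/c4.png

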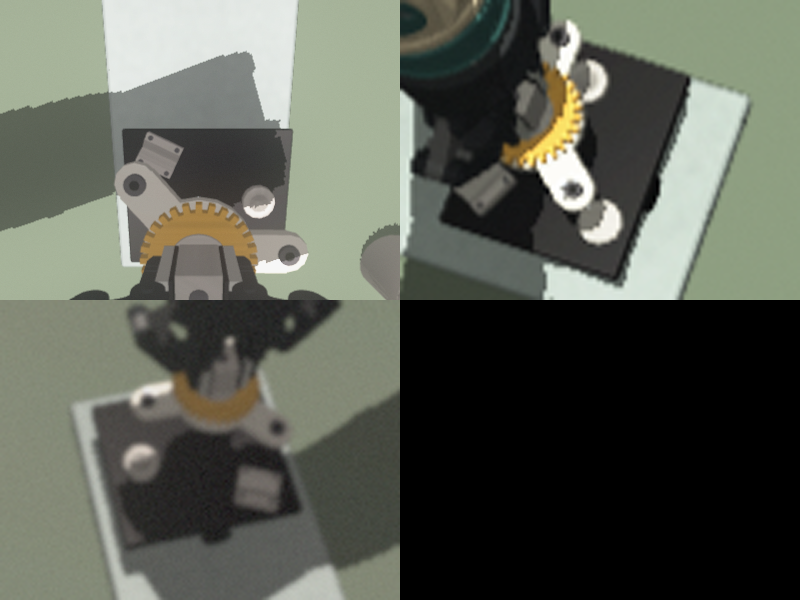

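```bash
python3 - <<'E'
from h import *
w=np.load('pics/w4.npz'); P=cloud(w['d'],w); print('plate z',np.median(P[200:206,228:234,2]), 'stage z',np.median(P[150:165,290:310,2]),'groove top',P[145:170,224:254,2].max())
C=[ray(w,p,.1711) for p in[(370,254),(214,184)]]; S=[ray(w,p,.079) for p in[(339,201.5),(239,155.5)]]
c=fit(F[:2],C);s=fit(F[:2],S);print('carrier',c);print('stand',s)
t=np.load('pics/t4.npz'); g=lambda p:(145+(p[0]+.5)*.3-.5,150+(p[1]+.5)*.3-.5)
print('top: cone dot, flat dot',fit(F[[0,2]],[ray(t,g(p),.1711) for p in[(161,37),(172,189)]]))
print('top stand',fit(F,[ray(t,g(p),z) for p,z in[((186,81),.079),((83,184),.079),((198,221),.0745)]]))
E
```

```text
plate z 0.16921234157578824 stage z 0.06769735503793682 groove top 0.3257170774292716
carrier (array([0.56546307, 0.05405394]), np.float64(-18.881132397488013), array([0.18448541, 0.18448541]))
stand (array([0.56709083, 0.05658324]), np.float64(-18.66698775231891), array([0.59977661, 0.59977661]))
top: cone dot, flat dot (array([0.56707133, 0.05314858]), np.float64(-20.07753495027781), array([0.25989166, 0.25989166]))
top stand (array([0.56692095, 0.05540225]), np.float64(-18.991203050450103), array([0.39685082, 1.09393306, 1.44205012]))
```

Request:
servo_tool(
  series=[
    [[0.2,-1.9,5,0],[0.2,-1.9,17,0],[0.2,-1.9,32,0],[0.2,-1.9,46,0],[0.2,-1.9,56,0],[0.2,-1.9,60,0],[0.2,-1.9,60,0]],
  ],
)

```text
time: 9.32
position: [0.5673, 0.0564, 0.0996]
tool_rot: [0.001, 0.986, -0.167, -0.001]
ft_force: [-0.5, -0.6, -5.3]
gripper_width: 0.222
```

```bash
python3 - <<'E'
from h import *
go(.5674,.0554,.084,-19.2)
p=snap('wrist','w5')[0]; t=snap('top','t5')[0]; s=snap('scene','s5')[0]
o=np.vstack([cv2.resize(p[120:300,160:400],(800,600),interpolation=2)[:300+150,:],]) 
o=np.vstack([np.hstack([cv2.resize(p[110:260,190:390],(400,300),interpolation=2),cv2.resize(t[150:225,155:255],(400,300),interpolation=2)]),np.hstack([cv2.resize(s[240:330,270:390],(400,300),interpolation=2),p[:300,80:480]])])
cv2.imwrite('pics/c5.png',o[:,:,::-1])
E
```

```text
t 9.32 pos [0.5673 0.0564 0.0996] yaw -19.21 tilt z [-0.0026 -0.0011 -1.    ] F [-0.46 -0.56 -5.25] M [-0.039  0.019  0.05 ] w 0.222
shift mm [ 0.44  0.9  15.57] turn -0.0002
```

View pics/c5.png

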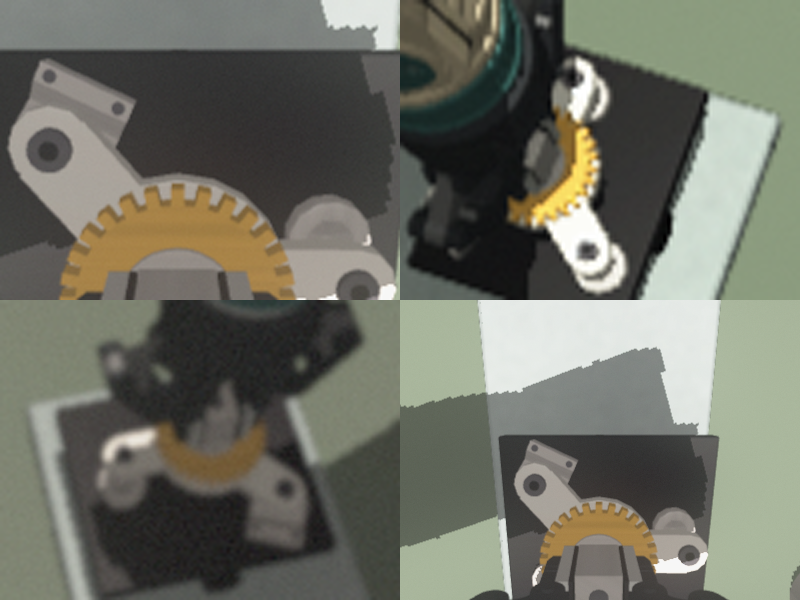

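Request:
servo_tool(
  series=[
    [[0,0,3,0],[0,0,6,0],[0,0,8,0],[0,0,10,0],[0,0,11,0],[0,0,12,0],[0,0,12,0]],
  ],
  squeeze=30,
)

```text
time: 10.35
position: [0.568, 0.0564, 0.0884]
tool_rot: [0.001, 0.986, -0.167, -0.0]
ft_force: [-0.6, -0.4, -3.9]
gripper_width: 0.227
```

```bash
python3 -c "
from h import *
go(.5673,.0561,.084,-19.2)"
```

```text
t 10.35 pos [0.568  0.0564 0.0884] yaw -19.21 tilt z [-0.001  -0.0012 -1.    ] F [-0.6  -0.36 -3.88] M [ 0.031  0.008 -0.044] w 0.227
shift mm [-0.56  0.54  4.44] turn -0.0001
```

Request:
servo_tool(
  series=[
    [[-0.3,0.3,0.7,0],[-0.5,0.5,1.4,0],[-0.5,0.5,2,0],[-0.5,0.5,2,0]],
  ],
)

```text
time: 10.85
position: [0.5673, 0.0561, 0.0864]
tool_rot: [0.001, 0.986, -0.167, -0.0]
ft_force: [1.1, -0.2, -3.6]
gripper_width: 0.225
```

Request:
servo_tool(
  series=[
    [[0,0,0.5,0],[0,0,1,0],[0,0,1.5,0],[0,0,1.5,0]],
  ],
)

```text
time: 11.35
position: [0.5677, 0.0564, 0.0851]
tool_rot: [0.0, 0.986, -0.167, -0.0]
ft_force: [0.6, 1.6, -2.7]
gripper_width: 0.228
```

Request:
servo_tool(
  series=[
    [[0,0,0.4,0],[0,0,0.8,0],[0,0,0.8,0]],
  ],
)

```text
time: 11.72
position: [0.5679, 0.0568, 0.0846]
tool_rot: [-0.0, 0.986, -0.167, 0.0]
ft_force: [0.4, 2.3, -0.2]
gripper_width: 0.226
```

```bash
python3 -c "
from h import *
go(.5673,.0561,.084,-19.2)"
```

```text
t 11.72 pos [0.5679 0.0568 0.0846] yaw -19.18 tilt z [ 2.e-04  3.e-04 -1.e+00] F [ 0.43  2.34 -0.25] M [ 0.567 -0.06   0.068] w 0.226
shift mm [-0.37  0.85  0.59] turn 0.0004
```

Request:
servo_tool(
  series=[
    [[0,-0.5,0,0],[0,-1,0,0],[0,-1,0.3,0],[0,-1,0.3,0]],
  ],
)

```text
time: 12.22
position: [0.568, 0.0575, 0.0842]
tool_rot: [0.0, 0.986, -0.167, -0.0]
ft_force: [-1.1, 0.8, -1.8]
gripper_width: 0.226
```

```bash
python3 -c "
from h import *
go(.5673,.0561,.084,-19.2)"
```

```text
t 12.22 pos [0.568  0.0575 0.0842] yaw -19.19 tilt z [-4.e-04 -2.e-04 -1.e+00] F [-1.11  0.83 -1.81] M [0.106 0.207 0.018] w 0.226
shift mm [-0.17  1.51  0.21] turn 0.0002
```

Request:
servo_tool(
  series=[
    [[-0.3,-0.2,0.3,0],[-0.5,-0.3,0.6,0],[-0.5,-0.3,0.6,0]],
  ],
)

```text
time: 12.6
position: [0.5679, 0.0576, 0.0841]
tool_rot: [0.0, 0.986, -0.167, 0.0]
ft_force: [-1.9, -1.5, 2.1]
gripper_width: 0.228
```

```bash
python3 -c "
from h import *
go(.5673,.0561,.084,-19.2)"
```

```text
t 12.6 pos [0.5679 0.0576 0.0841] yaw -19.19 tilt z [ 3.e-04 -1.e-03 -1.e+00] F [-1.89 -1.53  2.09] M [-0.238  0.312  0.079] w 0.228
shift mm [-0.08  1.59  0.08] turn 0.0001
```

Request:
servo_tool(
  series=[
    [[-0.4,0.3,0,0],[-0.8,0.6,0.2,0],[-0.8,0.6,0.2,0]],
  ],
)

```text
time: 12.98
position: [0.5678, 0.0575, 0.0841]
tool_rot: [0.0, 0.986, -0.167, 0.001]
ft_force: [1.1, -0.1, 0.0]
gripper_width: 0.227
```

```bash
python3 - <<'E'
from h import *
go(.5673,.0561,.084,-19.2)
p=snap('wrist','w6')[0]; t=snap('top','t6')[0]; s=snap('scene','s6')[0]
o=np.vstack([np.hstack([cv2.resize(p[110:260,190:390],(400,300),interpolation=2),cv2.resize(t[150:225,155:255],(400,300),interpolation=2)]),np.hstack([cv2.resize(s[240:330,270:390],(400,300),interpolation=2),p[:300,80:480]])])
cv2.imwrite('pics/c6.png',o[:,:,::-1])
E
```

```text
t 12.97 pos [0.5678 0.0575 0.0841] yaw -19.19 tilt z [ 1.9e-03 -4.0e-04 -1.0e+00] F [ 1.12 -0.13  0.  ] M [ 0.202 -0.311  0.009] w 0.227
shift mm [0.03 1.49 0.14] turn 0.0002
```

View pics/c6.png

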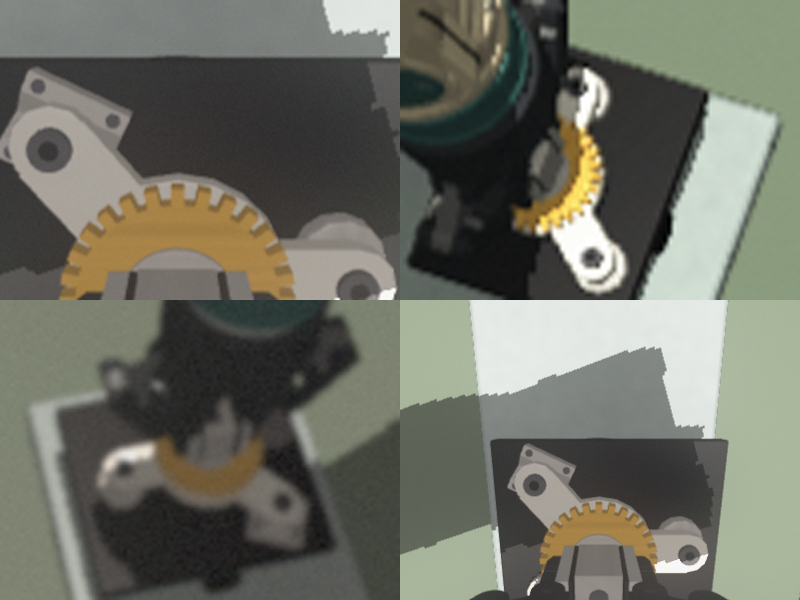

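Request:
servo_tool(
  series=[
    [[0,0,0.3,0],[0,0,0.6,0],[0,0,0.6,0]],
  ],
  squeeze=45,
)

```text
time: 13.5
position: [0.5678, 0.0575, 0.084]
tool_rot: [0.0, 0.986, -0.167, 0.001]
ft_force: [-0.9, 0.4, 4.2]
gripper_width: 0.228
```

```bash
python3 -c "
from h import *
go(.5673,.0561,.084,-19.2)"
```

```text
t 13.5 pos [0.5678 0.0575 0.084 ] yaw -19.19 tilt z [ 2.e-03 -4.e-04 -1.e+00] F [-0.87  0.4   4.17] M [0.237 0.181 0.037] w 0.228
shift mm [0.01 1.5  0.  ] turn 0.0002
```

Request:
servo_tool(
  series=[
    [[0,0,0.7,0],[0,0,0.9,0],[0,0,0.9,0]],
  ],
)

```text
time: 13.88
position: [0.5679, 0.0575, 0.084]
tool_rot: [0.0, 0.986, -0.167, 0.001]
ft_force: [-1.6, 0.7, 6.8]
gripper_width: 0.227
```

Request:
servo_tool(
  series=[
    [[-0.2,0,1.1,0],[-0.2,0,1.25,0],[-0.2,0,1.25,0],[-0.2,0,1.25,0]],
  ],
)

```text
time: 14.38
position: [0.5678, 0.0576, 0.0839]
tool_rot: [0.0, 0.986, -0.167, 0.001]
ft_force: [-2.4, 0.4, 9.5]
gripper_width: 0.228
```

Request:
servo_tool(
  series=[
    [[-0.3,0,1.3,0],[-0.3,0,1.3,0],[-0.3,0,1.3,0],[-0.3,0,1.3,0],[-0.3,0,1.3,0],[-0.3,0,1.3,0],[-0.3,0,1.3,0],[-0.3,0,1.3,0],[-0.3,0,1.3,0],[-0.3,0,1.3,0]],
  ],
)

```text
time: 15.62
position: [0.5679, 0.0575, 0.0839]
tool_rot: [0.0, 0.986, -0.167, 0.002]
ft_force: [-2.5, -0.2, 9.5]
gripper_width: 0.231
```

```bash
python3 - <<'E'
from h import *
go(.5678,.0576,.084,-19.2)
for n in('wrist','scene'):
    p,d,c=snap(n,n+'7'); P=cloud(d,c)
    s=env.sense()['position']; 
    D=(P[...,:2]-np.array([.5672,.0565]))@np.array([[np.cos(np.radians(-19.1)),-np.sin(np.radians(-19.1))],[np.sin(np.radians(-19.1)),np.cos(np.radians(-19.1))]])
    for nm,f in zip('cgf',F):
        m=(np.linalg.norm(D-f*1.03,axis=-1)<.008)&(P[...,2]>.085)&(P[...,2]<.105); print(n,nm,m.sum(),np.median(P[m][:,2]).round(4) if m.any() else '')
E
```

```text
t 15.62 pos [0.5679 0.0575 0.0839] yaw -19.18 tilt z [ 3.7e-03 -9.0e-04 -1.0e+00] F [-2.53 -0.19  9.46] M [0.132 0.554 0.063] w 0.231
shift mm [-0.08 -0.05 -0.07] turn 0.0003
wrist c 636 0.0959
wrist g 779 0.0955
wrist f 0 
scene c 62 0.0959
scene g 62 0.096
scene f 0
```

Force held at about 9.5 N for over a second. The plate reads 95.9 mm and 95.5–96 mm over the cone and groove feet, so it is home and level. Now I'll unload and let go.

Request:
servo_tool(
  series=[
    [[-0.4,0,0.8,0],[-0.5,0,0.4,0],[-0.5,0,0.3,0],[-0.5,0,0.3,0]],
  ],
)

```text
time: 16.23
position: [0.5678, 0.0576, 0.084]
tool_rot: [0.0, 0.986, -0.167, 0.002]
ft_force: [0.5, -0.2, 5.9]
gripper_width: 0.225
```

Request:
servo_tool(
  series=[
    [[0,0,0.2,0],[0,0,0.2,0],[0,0,0.2,0],[0,0,0,0],[0,0,0,0],[0,0,0,0]],
  ],
  gripper=-0.2,
)

```text
time: 16.98
position: [0.5678, 0.0575, 0.084]
tool_rot: [0.0, 0.986, -0.167, 0.002]
ft_force: [0.3, -0.7, -0.1]
gripper_width: 0.598
```

Request:
servo_tool(
  series=[
    [[0,0,-5,0],[0,0,-15,0],[0,0,-35,0],[0,0,-60,0],[0,0,-90,0],[0,0,-115,0],[0,0,-130,0],[0,0,-130,0]],
  ],
)

```text
time: 17.98
position: [0.5683, 0.0577, 0.2156]
tool_rot: [-0.0, 0.986, -0.167, 0.004]
ft_force: [-0.0, 0.8, -0.3]
gripper_width: 0.601
```

```bash
python3 - <<'E'
from h import *
go(.40,-.05,.25,-19.2)
p=snap('wrist','w8')[0]; t=snap('top','t8')[0]
o=np.hstack([cv2.resize(p[:300,80:480],(400,300)),cv2.resize(t[130:250,145:305],(400,300),interpolation=2)])
cv2.imwrite('pics/c8.png',o[:,:,::-1])
E
```

```text
t 17.98 pos [0.5683 0.0577 0.2156] yaw -19.18 tilt z [ 0.0076 -0.0013 -1.    ] F [-0.02  0.82 -0.27] M [-0.059  0.001  0.04 ] w 0.601
shift mm [-123.28  156.97  -35.53] turn 0.0003
```

View pics/c8.png

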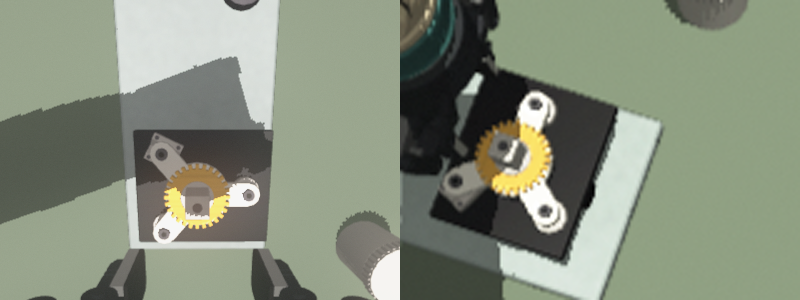

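The wrist view shows the carrier on all three seats and the gripper clear. I'll check level and height numerically.

```bash
python3 - <<'E'
from h import *
th=np.radians(-19.1);R=np.array([[np.cos(th),-np.sin(th)],[np.sin(th),np.cos(th)]])
for f in('w8','t8'):
    z=np.load(f'pics/{f}.npz');P=cloud(z['d'],z); 
    m=(np.linalg.norm(P[...,:2]-[.567,.056],axis=-1)<.033)&(P[...,2]>.0985)&(P[...,2]<.1105)
    Q=P[m]; Q=Q[np.linalg.norm(Q[:,:2]-[.567,.056],axis=1)>.014]; A=np.c_[Q[:,:2]-[.567,.056],np.ones(len(Q))]; s=np.linalg.lstsq(A,Q[:,2],rcond=None)[0]
    print(f,'gear plane slope deg',np.degrees(s[:2]).round(2),'z',s[2].round(4),len(Q))
    D=(P[...,:2]-[.567,.056])@R
    for nm,q in zip('cgf',F):
        m=(np.linalg.norm(D-q*1.05,axis=-1)<.007)&(P[...,2]>.085)&(P[...,2]<.104); print(nm,m.sum(),np.median(P[m][:,2]).round(4))
w=np.load('pics/w8.npz')
# dots: full-res pixel = crop + (80,0)
print(fit(F,[ray(w,p,.096) for p in[(328,194),(241,154),(241,234)]]))
E
```

```text
w8 gear plane slope deg [-0.12 -0.11] z 0.1029 2098
c 162 0.096
g 191 0.0963
f 145 0.0964
t8 gear plane slope deg [0.06 0.25] z 0.1039 440
c 36 0.0973
g 38 0.0965
f 40 0.0975
(array([0.56548624, 0.05671441]), np.float64(-19.405972754067683), array([1.14187305, 0.89325145, 1.50950802]))
```

```bash
python3 -c "
from h import *
print(env.job_done()); print(env.sense()['time'])"
```

```text
the job is handed in; nothing more can be done
None
the job is handed in; nothing more can be done
```

The carrier is on the stand with all three feet home, and the job was handed in at about 18 s of the 48 s allowed. I gripped it by the nut, carried it over, and felt it down, easing it sideways as the foot forces showed. I then pressed it down with about 9.5 N for a little over a second, unloaded part-way, let go and drew 130 mm up.

**Last checks after release:**
- **Height:** the wrist camera puts the plate at 96.0, 96.3 and 96.4 mm over the cone, groove and flat feet. Home is therefore about 75 mm above the bench, with the lift raised about 7 to 8 mm.
- **Level:** the gear's slope is within about 0.3° in both cameras. A foot standing on a block top would show 3° or more.
- **Clear:** the wrist force is about zero and the gripper is clear. I commanded no contact with the hen, truck, canister or tweezers, but I did not re-measure their positions at the end.

**What failed or disagreed:**
- **First grip missed:** the fingers closed on air above the nut without moving the carrier. The wrist depth image showed the real fingertips about 28 mm short of the reported TCP. I went 28 mm lower and the second grip held.
- **Cameras:** the top camera reads the plate about 1 mm higher than the wrist camera. My final wrist fit of the carrier's position has 1 to 1.5 mm residuals.
- **Seat load:** I did not measure it directly. From the readings between moves I estimate a peak of about 17 to 18 N, under the 25 N limit.
- **Unloading:** the downward force was still 5.9 N when the fingers began to open.

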